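# Start the dry-block tube incubator

## Robot

A 7-joint arm with a two-finger parallel gripper is mounted at the origin on the work surface. World frame = base frame: x ahead of the robot, y to its left, z up, the work surface at z = 0. Lengths are in m, angles in rad, forces in N, time in s.
With the tool pointing down it reaches from about 0.425 to 0.875 m from the base axis. Payload 9.9 kg.
Tool frame: the origin (TCP) lies at the very end of the fingers, on their centre line; the grasp point (between the pads) lies 19 mm behind it; z points along the fingers, y is the line along which they close (so a half turn about z gives the same grasp; the last joint's range is limited). The gripper opens to 85 mm and grips with 20 to 120 N. Pads are 22 mm wide; open, the fingers measure 114 mm over their backs; the gripper's body (76 mm by 85 mm) begins 54 mm behind the grasp point. The pads swing forward as they close: fully open they stand 13 mm farther back than shut.
Start: joints at [1.197, 0.576, 0.025, 1.437, -0.015, 1.129, -0.057], TCP at [0.193, -0.647, 0.231] pointing down, gripper open.
Joint ranges: [-2.76, 2.76], [-0.34, 2.15], [-1.52, 1.57], [0.19, 2.46], [-1.09, 4.23], [0.17, 1.99], [-2.82, 2.82]. Speed limits (rad/s): [2.22, 2.22, 3.01, 3.01, 3.14, 3.14, 3.14].

## Interface

Orientations are given as a rotation vector (axis times angle).
In Python, from station import bot, eyes gives the robot as it stands.
- The arm moves only by the tool play_rows, never from a script. Its argument "increments" is a list of rows, each a list of 3 entries, a list of its own where there are three numbers: the shift along the tool's x, y, z in cm, then the turn, a rotation vector about the tool's x, y, z in rad, then the finger opening in cm, from 0 to 8.54. A call has 1 to 20 rows; each row shifts and turns the commanded pose from where the row before left it, along the tool's axes as they then stand; what a row does not reach is not made up. A row lasts 1/10 s, in which the tool goes at most 50 mm and 8.59 degrees, less where a joint would pass 70% of its speed; a pose out of reach is approached as far as the arm can. A call is refused whole if a number of a shift passes 5 or a number of a turn 0.15, either way. A call with a gripper value outside its range is refused whole. The fingers move at their own pace and stop on an object; "force" is the grip in N (left out, the last holds). Time passes only in rows, so rows that do not move let the fingers close. It gives the time, the measured TCP pose, the force, the opening and the grip force at its end, in the units of the state.
- bot.observe(): the state, without advancing time (a new reading comes with each control period).
- eyes.read_camera(name): name is "scene" or "top"; returns a dict with "image" (480x640x3 uint8, blue, green, red), "fx", "fy", "cx", "cy" (pixels), "extrinsics" (4x4, takes a point from world to camera coordinates). Camera axes: x right, y up, looking along -z (the intrinsics and any distortion apply to the point x, -y, -z); pixel columns grow to the right and rows downward; lengths in m; the calibration is good to about 2 mm. A picture is of the moment at which its call begins. There is no depth.
- bot.hand_in(): hands the job in; it is judged then, once.
The state is a dict: "clock": time; "joint_positions": joint angles; "qd": joint speeds; "joint_efforts": joint torques, N m; "ee_pos": TCP position; "tcp_rot": TCP orientation; "contact_force": force on the tool from outside, world axes, zero at the start; "moment": the same for the moment, N m; "opening": finger opening in m; "gripper_force": force on a finger pad.
Only numpy, scipy, OpenCV 4.12 (cv2) and the standard library are available. Lean on these libraries where they do the work, as an engineer would, in place of code of your own. Each camera call takes 0.05 s, during which the arm holds its last target. There are 200 camera calls.

## Task

The sample tubes are already standing in the dry-block incubator: get their incubation going. Push the raised clear lid down until it is fully shut, then switch the incubator on by pressing the raised back half of the rocker at the right end of its front panel all the way down, and then press the oblong start key right in and let it spring back. Do not press the two round keys or press start early, do not swing the lid further open, and leave the two sample pots and the marker where they are.

Things in the scene. Friction and masses are not known exactly. Their poses are not given: they have to be found in the camera images.
- incubator: White bench-top dry-block incubator, fixed, 220 mm wide (y), 280 deep (x), 85 high without the lid. Origin: centre of its footprint on the bench; x points from its front to its back, y to its left as seen from the front, z up. Its front 95 mm is the sloping control panel; behind that, under the lid, an aluminium block holds capped tubes
- panel_mid (a point): centre of the control panel's face; z axis: its outward normal, x axis: up the slope. The panel slopes up towards the back at 15 degrees (0.262 rad) to the level, front edge about 55 mm, back edge about 80 mm above the bench. On it: black rocker at the right end, oblong start key next to it, two round keys further left, a display behind the keys
- hinge (a point): middle of the lid's hinge axis, at the back of the incubator, 90 mm above the bench; the axis runs along the incubator's y
- lid (a joint): angle of the clear lid in rad: 0 shut (on its stop), grows as its front edge rises; starts at 0.7 to 1.1. A cover 190 mm wide reaching 160 mm forward from the hinge; its flat outer face lies 30 mm above the hinge when shut (120 mm above the bench); a 70 mm wide lip sticks out 14 mm at its front. Stiff hinge: it stays at any angle; 1 to 2 N at its front edge closes it
- lid_push (a point): point on the outer (top) face of the lid, on its centre line, 140 mm from the hinge and 20 mm back from the front edge; its z axis is the outward normal of that face; it moves with the lid
- rocker (a joint): angle of the mains rocker in rad: 0 off, 0.32 fully on (its stop). Black, 31 mm long up the slope, 22 mm wide, a shallow V pivoted at its middle about the incubator's y. Off: its back half stands up, end 11 mm proud of the panel; on: that half lies parallel to the panel, 6 mm proud, and the front half stands up. Stays where it is left; about 3 N moves it
- rocker_press (a point): point on the face of the rocker's back half, the half to press, 10 mm from the pivot line; it moves with the rocker
- start_key (a joint): travel of the oblong start key in m: 0 out, 0.004 fully in; springs back by itself; 2 N to start moving, 4.4 N fully in, square to the panel
- start_key_top (a point): centre of the top of the start key, an oblong white key 32 mm wide (y) by 17 mm, 7 mm proud of the panel; its z axis is the panel's outward normal. The rocker's centre is 55 mm to its right (and 20 mm further up the slope), the nearer round key 50 mm to its left
- key_mid (a joint): travel in m of the nearer round key (white, 16 mm across, 7 mm proud, 0 to 0.004); not to be pressed
- key_left (a joint): travel in m of the farther round key, the same kind, 40 mm further left; not to be pressed
- tall_pot: loose white sample pot with a green snap cap, 41 mm across, 85 mm high, standing at one side of the incubator; origin at the centre of its underside; not to be moved
- short_pot: loose white sample pot with a green snap cap, 45 mm across, 60 mm high, standing at the other side of the incubator; origin at the centre of its underside; not to be moved
- marker: loose black marker pen with a blue cap, 121 mm long, 16 mm thick, lying on the bench in front of the incubator; origin near its middle, underside; not to be moved

How it is judged:
By the outcome, as a careful person would: the job done as asked, in the order asked, and still so for the second after the job is handed in, with the robot touching nothing.
It also fails if it takes over 48 s, if anything falls off the work surface, if the arm or the gripper's body presses on something with over 40 N, if the wrist force passes 120 N, or if a joint passes its speed limit or range.

## Working session

There is one attempt and no reset: what is moved stays moved. The work goes in short steps, Python scripts to look and compute and a tool call to move; the robot and the scene stay as the last step left them, time stands still between calls to the robot, and variables do not carry over. Pictures are saved under pics/ and viewed, at most 10 in all, crops included, and the job is handed in when it is done.

Besides the shell and the picture viewer there is one more tool, called after "Call:" as a command line: name --argument value ..., lists and objects as JSON in quotes. play_rows: Moves the arm, as the interface text tells. Its arguments: {"type":"object","properties":{"increments":{"type":"array"},"force":{"type":"number"}},"required":["increments"]}

```bash
mkdir -p pics
python3 - <<'E'
from station import bot, eyes
import cv2,numpy as np
np.set_printoptions(precision=4,suppress=True)
s=bot.observe(); print(s)
for n in("scene","top"):
    c=eyes.read_camera(n); cv2.imwrite(f"pics/{n}0.png",c["image"]); print(n,{k:v for k,v in c.items() if k!="image"})
E
```

```text
{'clock': 0.0, 'joint_positions': array([ 1.1972,  0.5765,  0.0248,  1.4379, -0.015 ,  1.129 , -0.0565]), 'qd': array([-0.0015,  0.0012,  0.0005,  0.0006, -0.0015, -0.0017, -0.0019]), 'joint_efforts': array([  0.0006, -76.5745,   2.2504, -28.5971,   0.0153,   0.0127,
         0.    ]), 'ee_pos': array([ 0.1928, -0.6464,  0.2304]), 'tcp_rot': array([-3.107 , -0.4535,  0.0005]), 'contact_force': array([-0.9252,  0.7494, -1.0858]), 'moment': array([-0.0396, -0.0103,  0.0174]), 'gripper_force': 0.0, 'opening': 0.08525880286374073}
scene {'fx': 601.6153082071575, 'fy': 601.6153082071575, 'cx': 324.560784214204, 'cy': 250.07726190714428, 'extrinsics': array([[ 0.4959,  0.8684, -0.0033, -0.3126],
       [-0.7516,  0.4311,  0.4992,  0.3784],
       [ 0.4349, -0.2451,  0.8665, -1.4738],
       [ 0.    ,  0.    ,  0.    ,  1.    ]])}
top {'fx': 585.1967708530306, 'fy': 585.1967708530306, 'cx': 313.95619379691664, 'cy': 239.53547006463276, 'extrinsics': array([[-0.0125, -0.9995,  0.0291,  0.0234],
       [ 0.9818, -0.0068,  0.1897, -0.5716],
       [-0.1894,  0.031 ,  0.9814, -0.9774],
       [ 0.    ,  0.    ,  0.    ,  1.    ]])}
```

View pics/scene0.png

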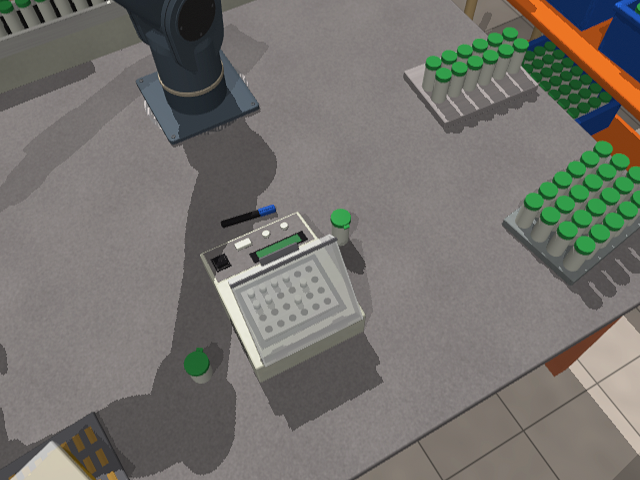

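View pics/top0.png

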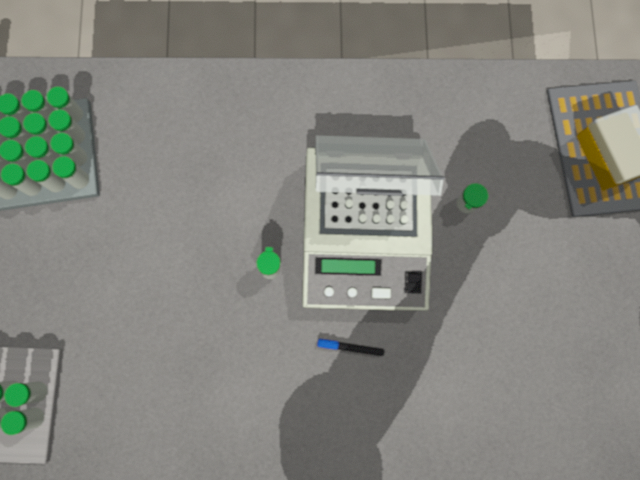

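The scene view shows the incubator at about (285,295): rocker (220,262), start key (243,244), round keys (266,233) and (284,226). In the top view the start key is at (381,293), the rocker at (413,282), the round keys at (329,292) and (352,293), and the raised lid's front edge at row ~185. I'll enlarge both views.

Run:
```python
import cv2,numpy as np
a=cv2.imread("pics/scene0.png")[200:300,195:345];b=cv2.imread("pics/top0.png")[130:315,298:448]
cv2.imwrite("pics/c1.png",cv2.resize(a,None,fx=5,fy=5,interpolation=cv2.INTER_CUBIC))
cv2.imwrite("pics/c2.png",cv2.resize(b,None,fx=3.2,fy=3.2,interpolation=cv2.INTER_CUBIC))
for n,x0,x1,y0,y1 in(("scene",232,292,218,252),("top",320,395,284,302)):
    im=cv2.imread(f"pics/{n}0.png")[y0:y1,x0:x1]; g=im.min(2)
    for t in(200,):
        k,l,st,c=cv2.connectedComponentsWithStats((g>t).astype(np.uint8))
        print(n,g.max(),[(st[i,4],(c[i]+[x0,y0]).round(2)) for i in range(1,k) if st[i,4]>5])
```

```text
scene 237 [(np.int32(26), array([283.54, 224.85])), (np.int32(26), array([265.31, 232.81])), (np.int32(77), array([242.12, 243.05]))]
top 224 [(np.int32(52), array([328.5, 291.5])), (np.int32(49), array([351.84, 292.22])), (np.int32(150), array([380.95, 292.97]))]
```

View pics/c1.png

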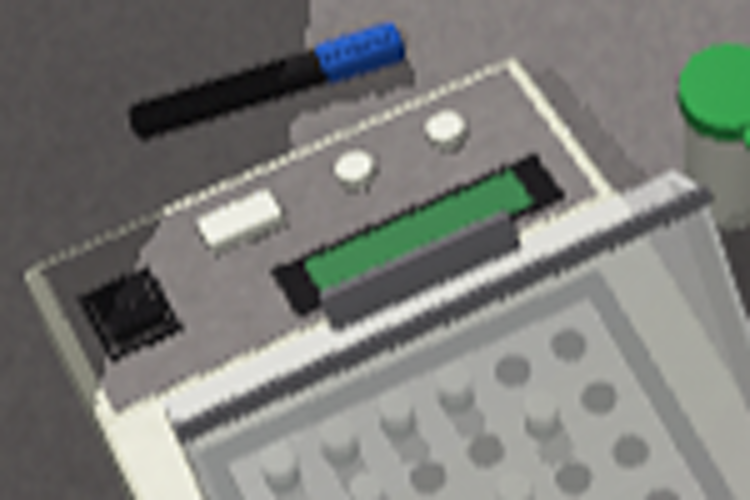

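View pics/c2.png

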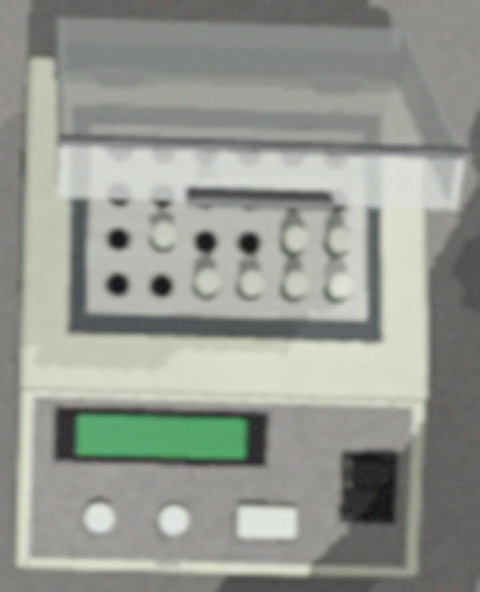

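Zoomed: keys are clear in both views; the rocker is at about (221,262) in scene and (413,282) in top. The lid's front top edge runs (231,286)–(337,238) in scene and (443,178)–(317,173) in top.

```bash
cat > g.py <<'E'
import numpy as np
from station import bot,eyes
np.set_printoptions(precision=4,suppress=True)
C={n:eyes.read_camera(n) for n in("scene","top")}
def P(n):
    c=C[n];K=np.array([[c["fx"],0,c["cx"]],[0,c["fy"],c["cy"]],[0,0,1]]);return K@np.diag([1,-1,-1])@c["extrinsics"][:3]
def tri(a,b):
    import cv2
    X=cv2.triangulatePoints(P("scene"),P("top"),np.array(a,float).reshape(2,1),np.array(b,float).reshape(2,1))[:,0];X=X[:3]/X[3]
    e=[(lambda q:q[:2]/q[2])(P(n)@np.r_[X,1])-p for n,p in(("scene",a),("top",b))]
    return X,np.r_[e[0],e[1]]
E
python3 - <<'E'
from g import *
for n,a,b in(("start",(242.12,243.05),(380.95,292.97)),("mid",(265.31,232.81),(351.84,292.22)),("left",(283.54,224.85),(328.5,291.5)),("rock",(221,262.5),(413.3,282)),
 ("lidR",(231,286.4),(443.3,177.8)),("lidL",(337.4,238.4),(316.8,172.8)),("lipR",(261.5,265),(401.8,191)),("lipL",(299.5,248),(356.8,189)),("frontR",(200.8,254.5),(427,309)),("frontL",(297.5,212.5),(304,306))):
    print(n,*tri(a,b))
E
```

```text
start [ 0.4746 -0.0966  0.0678] [ 0.5546 -0.0292  0.6273  0.2454]
mid [ 0.4764 -0.0464  0.0682] [ 0.4847 -0.0372  0.5538  0.2218]
left [ 0.478  -0.0063  0.0685] [ 0.4528 -0.0436  0.5215  0.2126]
rock [ 0.4934 -0.1521  0.0681] [ 0.0022 -0.0001  0.0024  0.0009]
lidR [ 0.632  -0.1724  0.2261] [-0.1292  0.0046 -0.1349 -0.0528]
lidL [0.6401 0.0188 0.2282] [-0.5808  0.0838 -0.6344 -0.2755]
lipR [ 0.6151 -0.1109  0.2143] [-0.2351  0.0156 -0.2516 -0.1015]
lipL [ 0.6184 -0.0418  0.2158] [-0.5839  0.0608 -0.6347 -0.2665]
frontR [ 0.4479 -0.1774  0.052 ] [ 0.1193 -0.0009  0.1338  0.0507]
frontL [0.4553 0.0362 0.0514] [ 0.1273 -0.014   0.149   0.062 ]
```

Call:
play_rows --increments '[[[0,0,-3],[0,0,0.109],0],[[0,0,-3],[0,0,0.109],0],[[0,0,-3],[0,0,0.11],0],[[2.75,-3.44,0],[0,0,0],0],[[2.75,-3.44,0],[0,0,0],0],[[2.75,-3.44,0],[0,0,0],0],[[2.75,-3.44,0],[0,0,0],0],[[2.75,-3.44,0],[0,0,0],0],[[2.75,-3.44,0],[0,0,0],0],[[2.75,-3.44,0],[0,0,0],0],[[2.75,-3.44,0],[0,0,0],0],[[2.75,-3.44,0],[0,0,0],0],[[2.75,-3.44,0],[0,0,0],0],[[2.75,-3.44,0],[0,0,0],0],[[2.75,-3.44,0],[0,0,0],0],[[2.75,-3.44,0],[0,0,0],0],[[2.75,-3.44,0],[0,0,0],0],[[2.75,-3.44,0],[0,0,0],0],[[2.75,-3.44,0],[0,0,0],0],[[2.75,-3.44,0],[0,0,0],0]]'

```text
clock: 2.2
ee_pos: [0.6833, -0.0789, 0.3212]
tcp_rot: [3.141, -0.06, -0.0]
contact_force: [0.1, -0.1, 0.5]
opening: -0.0
gripper_force: 0.0
```

Call:
play_rows --increments '[[[-0.4,0,3.2],[0,0,0],0],[[-0.4,0,3.2],[0,0,0],0],[[-0.4,0,3.2],[0,0,0],0],[[-0.5,0,0.7],[0,0,0],0],[[-0.5,0,0.7],[0,0,0],0],[[-0.82,0,0.62],[0,0,0],0],[[-0.82,0,0.62],[0,0,0],0],[[-0.82,0,0.62],[0,0,0],0],[[-0.65,0,0.75],[0,0,0],0],[[-0.65,0,0.75],[0,0,0],0],[[-0.6,0,0.75],[0,0,0],0]]'

```text
clock: 3.3
ee_pos: [0.6167, -0.078, 0.1704]
tcp_rot: [3.141, -0.06, 0.002]
contact_force: [-0.0, 0.3, 0.8]
opening: 0.0001
gripper_force: 0.5
```

Call:
play_rows --increments '[[[-0.46,0,0.83],[0,0,0],0],[[-0.46,0,0.83],[0,0,0],0],[[-0.46,0,0.83],[0,0,0],0],[[-0.3,0,0.7],[0,0,0],0],[[-0.3,0,0.7],[0,0,0],0],[[-0.2,0,0.5],[0,0,0],0],[[-0.1,0,0.3],[0,0,0],0],[[0,0,0],[0,0,0],0]]'

```text
clock: 4.1
ee_pos: [0.5937, -0.0769, 0.1228]
tcp_rot: [-3.141, 0.06, 0.001]
contact_force: [-0.3, -0.2, 0.2]
opening: -0.0002
gripper_force: 0.0
```

Run:
```python
from g import *
import cv2
a=C["scene"]["image"][190:390,190:390];b=C["top"]["image"][120:320,280:480]
cv2.imwrite("pics/d.png",cv2.resize(np.hstack([a,b]),None,fx=2,fy=2,interpolation=cv2.INTER_CUBIC))
```

```text
(no output)
```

View pics/d.png

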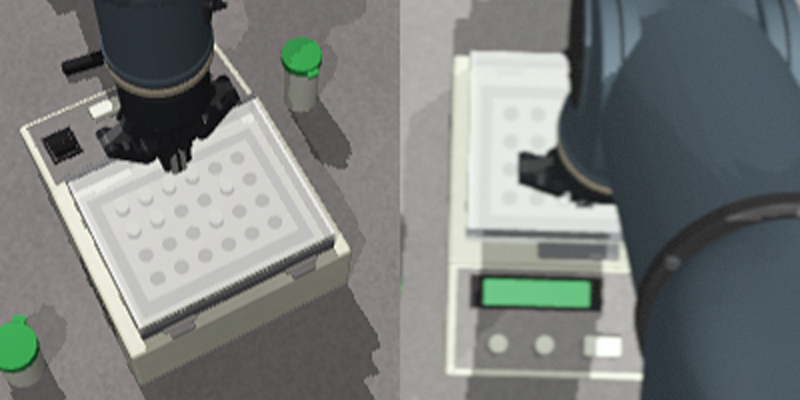

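The picture shows the lid nearly flat under the fingertips (scene tile about (175,160)) and nothing else touched. Next I press it onto its stop.

Call:
play_rows --increments '[[[0,0,0.2],[0,0,0],0],[[0,0,0.2],[0,0,0],0],[[0,0,0],[0,0,0],0]]'

```text
clock: 4.5
ee_pos: [0.5943, -0.077, 0.1201]
tcp_rot: [3.141, -0.06, 0.001]
contact_force: [-2.2, 1.4, 7.7]
opening: 0.0
gripper_force: 4.5
```

Call:
play_rows --increments '[[[0,0,0.1],[0,0,0],0],[[0,0,0],[0,0,0],0]]'

```text
clock: 4.7
ee_pos: [0.5943, -0.077, 0.12]
tcp_rot: [3.141, -0.06, 0.002]
contact_force: [-5.9, 1.2, 17.7]
opening: -0.0002
gripper_force: 8.9
```

Call:
play_rows --increments '[[[0,0,-3.4],[0,0,0],0],[[0,0,-3.4],[0,0,0],0],[[0,0,-3.4],[0,0,0],0],[[-3.17,2.64,0],[0,0,0],0],[[-3.17,2.64,0],[0,0,0],0],[[-3.17,2.64,0],[0,0,0],0],[[0,0,3],[0,0.131,0],0],[[0,0,3],[0,0.131,0],0],[[0,0,0],[0,0,0],0],[[0,0,0],[0,0,0],0]]'

```text
clock: 5.7
ee_pos: [0.4994, -0.152, 0.1693]
tcp_rot: [3.122, -0.058, 0.338]
contact_force: [0.7, 0.3, 0.6]
opening: 0.0004
gripper_force: 0.0
```

```bash
cat > d.py <<'E'
from g import *
from scipy.spatial.transform import Rotation as R
def go(t):
    s=bot.observe();r=R.from_rotvec(s["tcp_rot"]);print("d cm",r.inv().apply(np.array(t)-s["ee_pos"])*100,"z",r.as_matrix()[:,2],"x",r.as_matrix()[:,0],s["ee_pos"],s["contact_force"])
E
python3 - <<'E'
from d import *
go([.4959,-.1525,.1044]);go([.5037,-.1528,.0754])
import cv2
cv2.imwrite("pics/e.png",cv2.resize(C["scene"]["image"][190:390,190:390],None,fx=3,fy=3,interpolation=cv2.INTER_CUBIC))
E
```

```text
d cm [-2.0033  0.0812  6.3087] z [ 0.2174 -0.0056 -0.9761] x [ 0.9754 -0.0355  0.2175] [ 0.5018 -0.152   0.1703] [ 0.7573 -0.0355  0.261 ]
d cm [-1.8721  0.0897  9.309 ] z [ 0.2174 -0.0056 -0.9761] x [ 0.9754 -0.0355  0.2175] [ 0.5018 -0.152   0.1703] [ 0.7573 -0.0355  0.261 ]
```

View pics/e.png

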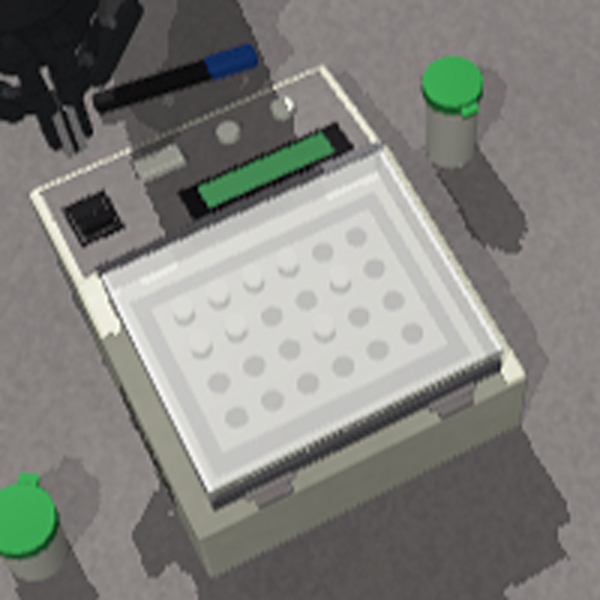

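The lid lies flat and shut, and the keys and pots are unmoved. The fingertips are at tile (70,150), heading for the rocker at (93,218).

Call:
play_rows --increments '[[[-0.67,0.03,2.1],[0,0,0],0],[[-0.67,0.03,2.1],[0,0,0],0],[[-0.66,0.02,2.1],[0,0,0],0],[[0,0,0],[0,0,0],0],[[0,0,0],[0,0,0],0]]'

```text
clock: 6.3
ee_pos: [0.4953, -0.1523, 0.1037]
tcp_rot: [3.121, -0.057, 0.343]
contact_force: [0.7, 0.3, 0.6]
opening: 0.0001
gripper_force: 0.0
```

Run:
```python
from d import *
go([.5037,-.1528,.0754]);print(bot.observe()["joint_positions"])
```

```text
d cm [ 0.1809 -0.0019  3.0051] z [ 0.2191 -0.0061 -0.9757] x [ 0.975  -0.0358  0.2192] [ 0.4954 -0.1526  0.1043] [ 0.3747 -0.7305  0.6543]
[ 0.3001  0.4381 -0.0822  2.192  -0.0311  0.2964 -1.3492]
```

Call:
play_rows --increments '[[[0,0,0],[0,0.043,0],0],[[0.05,0,1.2],[0,0,0],0],[[0,0,0.7],[0,0,0],0],[[0,0,0.4],[0,0,0],0],[[0,0,0.3],[0,0,0],0],[[0,0,0.3],[0,0,0],0],[[0,0,0],[0,0,0],0]]'

```text
clock: 7.1
ee_pos: [0.5027, -0.1528, 0.0763]
tcp_rot: [3.113, -0.057, 0.407]
contact_force: [0.5, -0.3, 0.2]
opening: -0.0001
gripper_force: 0.3
```

Run:
```python
from d import *
go([.5037,-.1528,.0754])
```

```text
d cm [ 0.1455 -0.0047  0.1133] z [ 0.2558 -0.0064 -0.9667] x [ 0.966  -0.0359  0.2559] [ 0.502  -0.1528  0.0761] [0.3451 0.1771 0.3494]
```

Call:
play_rows --increments '[[[0.1,0,0.15],[0,0,0],0],[[0,0,0.15],[0,0,0],0],[[0,0,0],[0,0,0],0]]'

```text
clock: 7.5
ee_pos: [0.5022, -0.1529, 0.0756]
tcp_rot: [3.111, -0.057, 0.406]
contact_force: [-18.1, 4.2, 45.9]
opening: 0.0003
gripper_force: 24.5
```

Call:
play_rows --increments '[[[0,0,-1.5],[0,0,0],0],[[0,0,-3],[0,0,0],0],[[-4,0,-4],[0,0,0],0],[[-4.5,0,-1],[0,0,0],0],[[0,0,0],[0,0,0],0]]'

```text
clock: 8.0
ee_pos: [0.3951, -0.1493, 0.1395]
tcp_rot: [3.114, -0.061, 0.394]
contact_force: [0.9, -0.5, -0.3]
opening: -0.0003
gripper_force: 0.0
```

Run:
```python
from d import *
import cv2
go([.4746,-.0966,.0678])
a=cv2.resize(C["scene"]["image"][210:285,195:295],(500,375),interpolation=cv2.INTER_CUBIC)
b=cv2.resize(cv2.imread("pics/scene0.png")[225:285,200:250],(300,375),interpolation=cv2.INTER_CUBIC)
cv2.imwrite("pics/f.png",np.hstack([a,b]))
```

```text
d cm [ 5.0163 -5.5656  8.859 ] z [ 0.2553 -0.0071 -0.9668] x [ 0.9661 -0.0372  0.2553] [ 0.4014 -0.1497  0.1405] [ 0.4989 -0.2013  0.4559]
```

View pics/f.png

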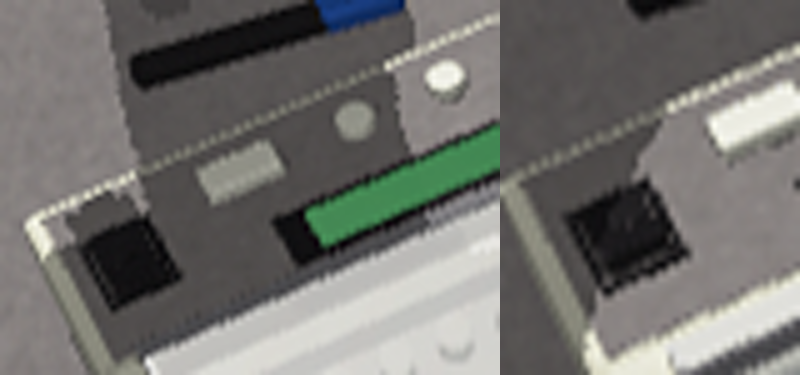

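The rocker at tile (130,262) now looks different: the front half is raised and its white mark is hidden. Keys, marker and lid are fine. I'll repeat the press further from the pivot, gently, to be sure it is on its stop.

Run:
```python
from d import *
go([.5003,-.1527,.1014]);go([.5055,-.1529,.082])
```

```text
d cm [ 8.3802 -0.0155  6.2724] z [ 0.2565 -0.0063 -0.9665] x [ 0.9659 -0.0361  0.2566] [ 0.4033 -0.1494  0.1405] [ 0.7466 -0.7049  0.6804]
d cm [ 8.3854 -0.0084  8.281 ] z [ 0.2565 -0.0063 -0.9665] x [ 0.9659 -0.0361  0.2566] [ 0.4033 -0.1494  0.1405] [ 0.7466 -0.7049  0.6804]
```

Call:
play_rows --increments '[[[4.2,0,0],[0,0,0],0],[[4.2,0,0],[0,0,0],0],[[0,0,3],[0,0,0],0],[[0,0,3],[0,0,0],0],[[0,0,1.2],[0,0,0],0],[[0,0,0.9],[0,0,0],0],[[0,0,0.4],[0,0,0],0],[[0,0,0],[0,0,0],0],[[0,0,0],[0,0,0],0]]'

```text
clock: 9.1
ee_pos: [0.5053, -0.1529, 0.0802]
tcp_rot: [3.113, -0.057, 0.406]
contact_force: [-0.4, -0.5, 0.4]
opening: 0.0001
gripper_force: 0.0
```

Run:
```python
from d import *
go([.5070,-.1529,.0763])
```

```text
d cm [ 0.0644 -0.0247  0.4469] z [ 0.2568 -0.0068 -0.9664] x [ 0.9658 -0.0363  0.2569] [ 0.5052 -0.1531  0.0805] [ 0.3642  0.7676 -0.034 ]
```

Call:
play_rows --increments '[[[0,0,0.3],[0,0,0],0],[[0,0,0.05],[0,0,0],0],[[0,0,0],[0,0,0],0]]'

```text
clock: 9.5
ee_pos: [0.5061, -0.1532, 0.0771]
tcp_rot: [3.112, -0.058, 0.407]
contact_force: [-2.1, 0.1, 9.3]
opening: -0.0002
gripper_force: 4.7
```

Call:
play_rows --increments '[[[0,0,0.1],[0,0,0],0],[[0,0,0.05],[0,0,0],0],[[0,0,0],[0,0,0],0]]'

```text
clock: 9.8
ee_pos: [0.5063, -0.1532, 0.0767]
tcp_rot: [3.111, -0.058, 0.408]
contact_force: [-11.7, 2.1, 31.0]
opening: -0.0002
gripper_force: 16.5
```

Call:
play_rows --increments '[[[0,0,-1],[0,0,0],0],[[0,0,-3],[0,0,0],0],[[-1.75,-2.77,0],[0,0,0],0],[[-1.75,-2.77,0],[0,0,0],0],[[0,0,2],[0,0,0],0],[[0,0,0],[0,0,0],0],[[0,0,0],[0,0,0],0]]'

```text
clock: 10.5
ee_pos: [0.467, -0.0974, 0.0925]
tcp_rot: [3.111, -0.058, 0.401]
contact_force: [-0.1, -0.0, 0.7]
opening: 0.0001
gripper_force: 0.0
```

Run:
```python
from d import *
go([.4746,-.0966,.0678])
```

```text
d cm [ 0.0823 -0.1684  2.6019] z [ 0.2541 -0.0097 -0.9671] x [ 0.9664 -0.0378  0.2543] [ 0.4671 -0.098   0.0928] [ 0.9164 -0.3601  0.357 ]
```

Call:
play_rows --increments '[[[0.08,-0.15,1.2],[0,0,0],0],[[0,0,0.8],[0,0,0],0],[[0,0,0.4],[0,0,0],0],[[0,0,0.3],[0,0,0],0],[[0,0,0.15],[0,0,0],0],[[0,0,0],[0,0,0],0]]'

```text
clock: 11.2
ee_pos: [0.4751, -0.0969, 0.0655]
tcp_rot: [3.11, -0.06, 0.402]
contact_force: [-1.5, -0.9, 4.5]
opening: 0.0003
gripper_force: 2.1
```

Force is near 4.4 N; I press on to the key's stop.

Call:
play_rows --increments '[[[0,0,0.1],[0,0,0],0],[[0,0,0.1],[0,0,0],0],[[0,0,0],[0,0,0],0]]'

```text
clock: 11.5
ee_pos: [0.4753, -0.0969, 0.065]
tcp_rot: [3.108, -0.06, 0.405]
contact_force: [-13.4, 1.1, 36.1]
opening: -0.0002
gripper_force: 19.4
```

Call:
play_rows --increments '[[[0,0,-0.5],[0,0,0],0],[[0,0,-2],[0,0,0],0],[[0,0,-4],[0,0,0],0],[[-3,0,-4],[0,0,0],0],[[-3,0,-3],[0,0,0],0],[[0,0,0],[0,0,0],0],[[0,0,0],[0,0,0],0]]'

```text
clock: 12.2
ee_pos: [0.3888, -0.0948, 0.1755]
tcp_rot: [3.109, -0.065, 0.405]
contact_force: [-0.1, -0.4, -0.2]
opening: 0.0003
gripper_force: 0.0
```

Run:
```python
from d import *
import cv2
print(bot.observe()["ee_pos"],bot.observe()["contact_force"])
cv2.imwrite("pics/h.png",cv2.resize(C["scene"]["image"][190:390,185:385],None,fx=3,fy=3,interpolation=cv2.INTER_CUBIC))
```

```text
[ 0.3898 -0.0933  0.1749] [ 0.8052 -1.3445 -0.8185]
```

View pics/h.png

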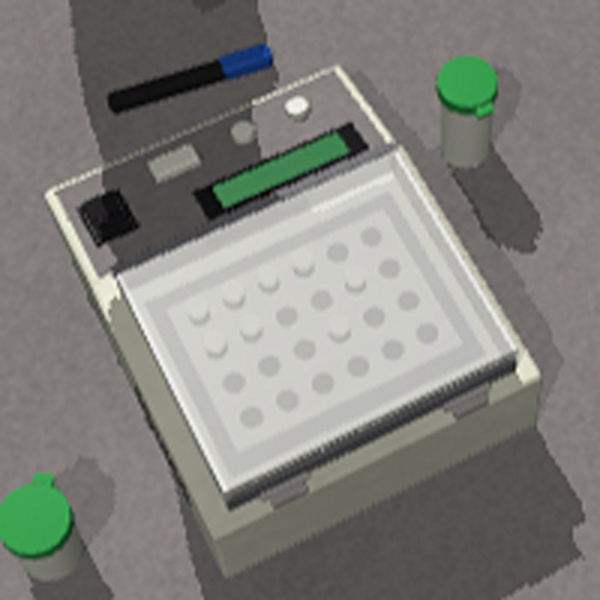

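The lid is shut, the rocker (107,217) is switched over, the start key (175,163) is back out, and the pots and marker are where they were.

```bash
python3 -c "
from station import bot
print(bot.hand_in())"
```

```text
the job is handed in; nothing more can be done
None
```

I shut the lid onto its stop, switched the rocker fully on, then pressed the start key right in and released it; the pots, marker and round keys were not touched, and the job was handed in just after 12 s on the clock, with no verdict returned (the first rocker press peaked at about 46 N, at the closed fingertips, not the gripper's body).

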